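# Check the firm-up point of a laboratory hand press

### The job

Check the hand press: press its lever down with the closed fingertips until the easy slack is used up and it clearly turns firm (push on to about 12 N, not over 20 N), hold it there a moment, then let it come all the way back up. The little needle stays at the furthest travel; without touching the needle, slide the marker along its rail until its pointer is in line with the needle, let go, and leave the other things on the bench alone.

Things in the scene. Friction and masses are not known exactly. Their poses are not given: they have to be found in the camera images.
- press: Hand press fixed to the bench: dark grey base 20 mm high (x -110 to 110, y -157 to 57 mm), white head (x -60 to 100, y -45 to 45 mm, top at 183 mm), lever out of its front; beside the head, at -y, a white strip with 5 mm ticks, needle and marker. Origin on the bench under the head's mid-width; x runs from the lever's pad to the back, along the strip; y away from the strip.
- lever (a joint): Lever, rad: 0 = fully up (a spring returns it), grows as pressed, to 0.6. Hinge along y at press x 50, z 150 mm; at 0 it rises 0.25 rad to its pad. Slack: 1 to 3 N at the pad. Somewhere from 0.11 to 0.40 rad, unseen and different every time, it turns firm: 2 to 2.5 N more per mm of pad travel. Over 20 N forces it.
- lever_pad (a point): Centre of the upper face of the lever's grey pad, 50 x 50 x 10 mm, 200 mm in front of the hinge. At lever 0 it is at press x -142, z 206 mm and falls about 200 mm per rad. Press here from above, straight down, with the fingers shut. Axes turn with the lever.
- needle (a joint): Small steel maximum-reading needle beside the strip, m: 0 at the start; the lever pushes it along +x of the press (about 0.1 m per rad of lever) and it stays at the furthest point when the lever rises. Never touch it.
- needle_tip (a point): Tip of the needle, a 4 mm wide steel pointer towards -y, 37 mm above the bench, at press y -107 mm and x = -50 mm + needle reading. Its axes are the press's.
- marker (a joint): Sliding marker, m, range 0 to 0.085 along +x of the press; it starts at the far end, between 0.062 and 0.082. Equal marker and needle readings mean that the two pointers are in line. It slides with 1 to 2 N friction and stays where left.
- marker_tip (a point): Tip of the marker's 4 mm wide steel pointer, which points to +y at the needle, 37 mm above the bench, at press y -108 mm and x = -50 mm + marker reading. Axes as the press.
- marker_grip (a point): Centre of the top of the marker's upright grey grip, 74.5 mm above the bench: grip 16 (x) x 18 (y) x 35 mm tall, on a carriage 26 x 26 mm whose top is 40 mm above the bench; at press y -132 mm, same x as its pointer. Axes as the press. Pinch it from above across x.
- beaker: Bystander: open glass beaker, 68 mm across, 90 mm high; origin under its centre. Leave alone.
- reagent: Bystander: amber bottle with a black cap, 64 mm across, 150 mm high; origin under its centre. Leave alone.
- vial_tray: Bystander: white divided tray 100 x 140 x 40 mm; origin under its centre. Leave alone.

How it is judged:
By the outcome, as a careful person would: the job done as asked, in the order asked, and still so for the second after the job is handed in, with the robot touching nothing.
It also fails if it takes over 58 s, if anything falls off the work surface, if the arm or the gripper's body presses on something with over 40 N, if the wrist force passes 120 N, or if a joint passes its speed limit or range.

### The arm

A 6-joint arm with a two-finger parallel gripper is mounted at the origin on the work surface. World frame = base frame: x ahead of the robot, y to its left, z up, the work surface at z = 0. Lengths are in mm, angles in rad, forces in N, time in s.
With the tool pointing down it reaches from about 350 to 850 mm from the base axis. Payload 8.1 kg.
Tool frame: the origin (TCP) lies at the very end of the fingers, on their centre line; the grasp point (between the pads) lies 19 mm behind it; z points along the fingers, y is the line along which they close (so a half turn about z gives the same grasp; the last joint's range is limited). The gripper opens to 85 mm and grips with 20 to 120 N. Pads are 22 mm wide; open, the fingers measure 114 mm over their backs; the gripper's body (76 mm by 85 mm) begins 54 mm behind the grasp point. The pads swing forward as they close: fully open they stand 13 mm farther back than shut.
Start: joints at [-1.224, 0.13, 1.488, -0, 1.523, -0.085], TCP at [251.124, -544.924, 231.292] pointing down, gripper open.
Joint ranges: [-2.96, 2.96], [-0.89, 2.26], [0.02, 2.5], [-1.34, 4.48], [0, 2.73], [-2.66, 2.66]. Speed limits (rad/s): [2.39, 2.39, 2.79, 3.14, 3.14, 3.14].

### API

Orientations are given as a rotation vector (axis times angle).
In Python, from cell import ctrl gives the robot as it stands. Calls block until the motion is done:
- ctrl.movep(position, orientation): joint-space move of the TCP to a pose.
- ctrl.move_linear(position, orientation=None, feed=150, guard=None): straight line of the TCP; orientation=None keeps the orientation; feed is the mean speed in mm/s. With guard (N) it stops when the force on the tool has changed by that much, and returns True; else False.
- ctrl.move_joints(angles): joint-space move.
- ctrl.set_gripper(opening, newtons=None): finger opening in mm; newtons is the grip in N (None keeps the last); returns when the fingers have stopped.
- ctrl.wait(seconds).
- ctrl.solve_ik(position, orientation): joint angles nearest the present ones, or None.
- ctrl.get_state(): the state.
- ctrl.camera(name): name is "side" or "top" or "wrist"; returns (picture, depth): 420x560x3 uint8, red, green, blue; 420x560 float32, mm along the optical axis (not along the pixel's ray), 0 where there is no reading.
- ctrl.get_calibration(name): a dict with "camera_matrix" (3x3 intrinsics, pixels), "R" (3x3) and "t" (3): a world point X has camera coordinates R X + t. Camera axes: x right, y down, z forward; pixel columns grow to the right and rows downward; lengths in mm; the calibration is good to about 2 mm. A picture is of the moment at which its call begins: read the wrist's pose just before it. get_calibration takes no time and is no camera call; for the wrist camera it gives the pose at the moment of the call.
A pose or a line that the arm cannot do raises ctrl.MotionError and nothing moves.
- ctrl.sign_off(): hands the job in; it is judged then, once.
Trained networks look in the newest picture that a camera, given by its name, has taken for a name from the list of things; names that differ only in an ending like _2 or _b are one class to them, and where a whole thing is asked for, a point or a joint stands for the part that bears it (a point fixed in the world has none). Each returns a list of dicts, best first, with "p" (0 to 1); they miss things now and then, are a little off and sometimes report something else, mostly with a low value. They report only what shows in the picture. A call takes as long as a camera call.
- ctrl.outline_of(camera, label): "mask" (420x560 bool, what is visible of it) and "uv" ([column, row] in pixels, amid what is visible of it).
The state is a dict: "time_s": time; "joint_pos": joint angles; "joint_vel": joint speeds; "tau": joint torques, N m; "tcp_pos": TCP position; "ee_rot": TCP orientation; "ft_force": force on the tool from outside, world axes, zero at the start; "ft_torque": the same for the moment, N m; "width": finger opening in mm; "gripper_force": force on a finger pad.
Only numpy, scipy, OpenCV 4.12 (cv2) and the standard library are available. Lean on these libraries where they do the work, as an engineer would, in place of code of your own. Each camera call takes 0.05 s, during which the arm holds its last target. There are 200 camera calls.

## Working session

There is one attempt and no reset: what is moved stays moved. The work goes in short steps, each a Python script; the robot and the scene stay as the last script left them, time stands still between calls to the robot, and variables do not carry over. Pictures are saved under pics/ and viewed, at most 10 in all, crops included, and the job is handed in when it is done.

```bash
mkdir -p pics; ls; cat > h.py <<'E'
import numpy as np, cv2
from cell import ctrl
from scipy.spatial.transform import Rotation as Ro
def cloud(name,d,cal):
    K=np.array(cal["camera_matrix"]);R=np.array(cal["R"]);t=np.array(cal["t"])
    v,u=np.mgrid[:d.shape[0],:d.shape[1]]
    c=np.stack([(u-K[0,2])/K[0,0]*d,(v-K[1,2])/K[1,1]*d,d],-1)
    P=(c-t)@R
    P[d<=0]=np.nan
    return P
def proj(X,cal):
    c=np.array(cal["R"])@np.array(X)+np.array(cal["t"]);p=np.array(cal["camera_matrix"])@c
    return p[:2]/p[2]
def ray(uv,z,cal):
    K=np.array(cal["camera_matrix"]);R=np.array(cal["R"]);t=np.array(cal["t"])
    o=-R.T@t; d=R.T@np.linalg.inv(K)@np.array([uv[0],uv[1],1.])
    return o+d*(z-o[2])/d[2]
E
python3 - <<'E'
from h import *
ims=[]
for n in ["side","top"]:
    p,d=ctrl.camera(n);cal=ctrl.get_calibration(n);P=cloud(n,d,cal)
    np.savez(f"{n}.npz",p=p,d=d,P=P)
    cv2.imwrite(f"pics/{n}0.png",p[:,:,::-1])
    for l in ["press","lever","lever_pad","needle","marker","marker_grip","beaker","reagent","vial_tray"]:
        for r in ctrl.outline_of(n,l)[:1]:
            m=r["mask"];print(n,l,round(r["p"],2),np.round(r["uv"]),m.sum(),np.round(np.nanmedian(P[m],0)))
    print(n, np.round(-np.array(cal["R"]).T@cal["t"]))
print(ctrl.get_state()["time_s"],ctrl.get_state()["ee_rot"])
E
```

```text
pics
side press 0.74 [276. 221.] 5572 [573.  23. 116.]
side lever 0.94 [320. 202.] 428 [468. -34. 202.]
side lever_pad 0.91 [321. 200.] 426 [468. -34. 202.]
side marker 0.74 [277. 224.] 5552 [572.  23. 116.]
side beaker 0.73 [348. 166.] 529 [ 513. -358.   64.]
side reagent 0.91 [172. 304.] 1069 [675. 352.  90.]
side vial_tray 0.74 [308. 157.] 1204 [ 656. -386.   25.]
side [ 109.  861. 1162.]
top press 0.67 [291. 203.] 6999 [587. -47.  27.]
top lever 0.69 [292. 249.] 581 [458. -40. 204.]
top lever_pad 0.86 [290. 250.] 561 [462. -40. 204.]
top beaker 0.89 [417. 231.] 679 [ 513. -387.   36.]
top reagent 0.59 [149. 171.] 693 [674. 328.  98.]
top vial_tray 0.61 [417. 182.] 1922 [ 655. -394.   10.]
top [ 397.   -9. 1466.]
1.0 [-3.06865924e+00 -6.72998051e-01 -8.54895426e-06]
```

View pics/top0.png

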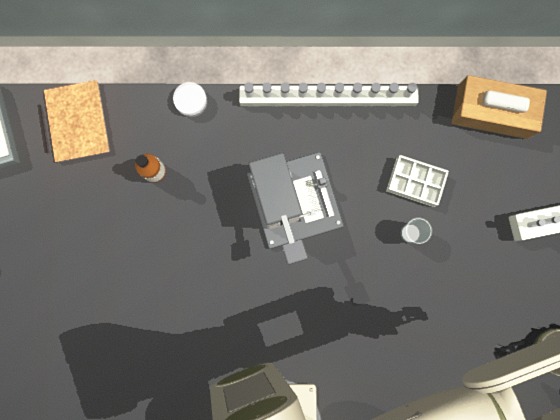

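View pics/side0.png

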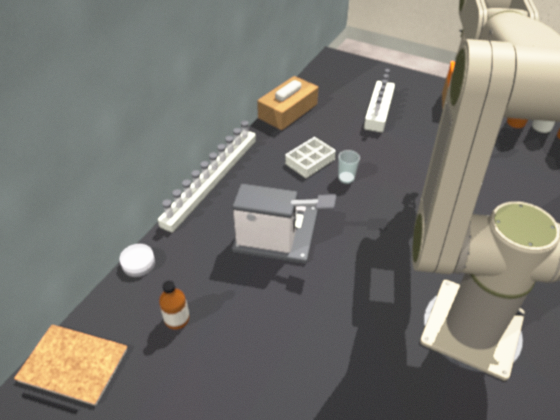

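The top view shows the press base at about (295,200), yawed roughly 17°, with the pad at (293,251) and the strip and marker near (315,190). The beaker (417,231) and tray (417,182) stand clear on the −y side. The side view shows the same layout, with the pad at (325,201).

```bash
python3 - <<'E'
from h import *
D=np.load("top.npz");P=D["P"]
def rect(m,n):
    q=P[m][:,:2].astype(np.float32);r=cv2.minAreaRect(q);print(n,len(q),r)
    return r
roi=np.zeros(P.shape[:2],bool);roi[140:270,235:350]=1
z=P[...,2]
def big(m):
    n,l,s,_=cv2.connectedComponentsWithStats(m.astype(np.uint8));k=1+np.argmax(s[1:,4]);return l==k
rect(big(roi&(abs(z-183)<8)&(P[...,0]>500)),"head")
rect(big(roi&(abs(z-20)<6)),"base")
rect(big(roi&(abs(z-206)<8)&(P[...,0]<500)),"pad")
c=ctrl.get_calibration("wrist");R=np.array(c["R"]);print("wristcam",-R.T@c["t"],R[2],c["camera_matrix"])
s=ctrl.get_state();print(s["tcp_pos"],Ro.from_rotvec(s["ee_rot"]).as_matrix())
E
```

```text
head 2448 ((596.3550415039062, -3.47509765625), (185.59117126464844, 92.10044860839844), 16.519739151000977)
base 2590 ((612.9281005859375, -88.59403228759766), (219.73837280273438, 142.33413696289062), 16.69609832763672)
pad 418 ((459.9805603027344, -44.316062927246094), (66.59634399414062, 49.91811752319336), 16.565641403198242)
wristcam [ 318.70101133 -513.15798812  373.16732376] [-0.26574204 -0.123209   -0.95613844] [[290.14247273   0.         279.81985327]
 [  0.         290.14247273 207.78446145]
 [  0.           0.           1.        ]]
[ 251.12460953 -544.93689713  231.29871673] [[ 9.08217848e-01  4.18497719e-01  5.02623546e-06]
 [ 4.18497719e-01 -9.08217848e-01  2.48753268e-06]
 [ 5.60594350e-06 -1.55753504e-07 -1.00000000e+00]]
```

```bash
cat >> h.py <<'E'
yaw=np.deg2rad(16.6);O=np.array([588.4,-6.,0.])
u=np.array([np.cos(yaw),np.sin(yaw),0]);v=np.array([-u[1],u[0],0]);Z=np.array([0,0,1.])
def W(x,y,z): return O+x*u+y*v+z*Z
ROT=Ro.from_matrix(np.stack([-v,-u,-Z],1)).as_rotvec()
def save(n,name):
    cal=ctrl.get_calibration(n);p,d=ctrl.camera(n);np.savez(f"{name}.npz",p=p,d=d,P=cloud(n,d,cal),**cal);cv2.imwrite(f"pics/{name}.png",p[:,:,::-1]);return p,d,cal
E
python3 - <<'E'
from h import *
print(ctrl.solve_ik(W(-142,0,240),ROT),ctrl.solve_ik(W(20,-132,48),ROT))
ctrl.set_gripper(0,40)
ctrl.movep(W(-143,0,245),ROT)
p,d,cal=save("wrist","w1")
s=ctrl.get_state();print(s["time_s"],s["tcp_pos"],s["ft_force"])
print("pad px",proj(W(-142,0,206),cal),"needle0",proj(W(-50,-107,37),cal),"mark .07",proj(W(20,-132,74.5),cal))
E
```

```text
[-2.15430843e-01 -2.76573410e-01  1.85961728e+00 -4.44089210e-16
  1.55854878e+00  2.63643715e+00] [-2.71945751e-01  4.29252399e-01  1.47813228e+00 -4.44089210e-16
  1.23420797e+00  2.57992225e+00]
4.1333 [451.40457735 -47.26983353 245.00703881] [-0.49929099  0.19566102  0.29006543]
pad px [278.17189958 235.14403034] needle0 [196.64885806  88.91091125] mark .07 [111.89688772  57.34307774]
```

View pics/w1.png

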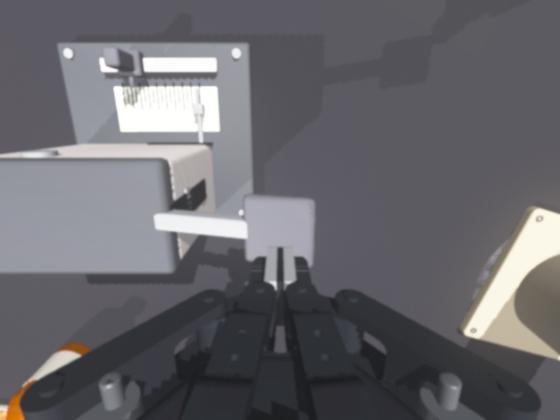

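The pad shows at (280,231) against a predicted (278,235). The needle is at (198,93) and the marker grip at (120,60). The fingertips sit above the pad, so the pose is good enough to press.

```bash
python3 - <<'E'
from h import *
S=ctrl.get_state
f0=S()["ft_force"][2]
F=lambda:S()["ft_force"][2]-f0
z=lambda:S()["tcp_pos"][2]
print(ctrl.move_linear(W(-143,0,212),feed=60),z(),F())
print("contact",ctrl.move_linear(W(-143,0,195),feed=12,guard=4),z(),F())
print("slack",ctrl.move_linear(W(-145,0,115),feed=22,guard=5),z(),F())
for i in range(25):
    f=F()
    if f>11.3: break
    zt=z()-(1.0 if f<9.5 else .6)
    p=S()["tcp_pos"]; ctrl.move_linear([p[0],p[1],zt],feed=8); ctrl.wait(.1)
    print(round(z(),2),round(F(),2))
ctrl.wait(.6);print("hold",z(),F(),S()["time_s"])
save("wrist","w2")
ctrl.move_linear(W(-143,0,245),feed=50)
ctrl.wait(.3)
print(z(),F(),S()["time_s"])
save("wrist","w3")
E
```

```text
False 212.01534850118048 0.13950742321240245
contact False 195.03751179109327 1.3663759055831344
slack True 152.65434541234345 7.000398726972266
152.09 9.45
151.58 8.8
151.19 9.34
150.9 10.21
151.0 10.58
151.07 10.54
151.09 9.8
151.12 9.96
151.14 9.86
151.15 9.57
151.15 9.39
150.86 9.94
150.96 10.83
151.0 10.53
151.08 10.05
151.12 9.64
151.16 10.22
151.17 10.33
151.15 10.13
151.15 9.96
151.16 9.08
150.87 10.86
150.98 10.94
151.02 9.63
151.06 10.3
hold 151.0648324936598 10.760895715117627 17.75
244.92424693969883 -0.08247940366640236 20.1417
```

The step targets were taken from the sagging actual pose, so the force stalled near 10.5 N. There is time for a second press, stepping the commanded height until it reaches about 12 N.

```bash
python3 - <<'E'
from h import *
S=ctrl.get_state
f0=S()["ft_force"][2]
z=lambda:S()["tcp_pos"][2]
def F():
    a=[]
    for _ in range(5): ctrl.wait(.02);a.append(S()["ft_force"][2]-f0)
    return np.mean(a)
ctrl.move_linear(W(-143,0,209),feed=80)
ctrl.move_linear(W(-145,0,153),feed=35,guard=9)
zt=151.5
for i in range(9):
    ctrl.move_linear(W(-145,0,zt),feed=10);f=F()
    print(zt,round(z(),2),round(f,2))
    if f>11.7: break
    zt-=.6 if f<10.8 else .4
ctrl.wait(.5);print("hold",z(),F(),S()["time_s"])
ctrl.move_linear(W(-143,0,245),feed=60)
ctrl.set_gripper(45)
ctrl.movep(W(15,-132,150),ROT)
p,d,cal=save("wrist","w4")
print(z(),S()["time_s"],S()["tcp_pos"])
for l in ["marker_grip","marker","needle","needle_tip"]:
    for r in ctrl.outline_of("wrist",l)[:2]: print(l,r["p"],r["uv"],r["mask"].sum())
for m in (.064,.07): print(proj(W(-50+m*1000,-132,74.5),cal))
for m in (.02,.03,.064): print(proj(W(-50+m*1000,-107,37),cal))
E
```

```text
151.5 152.23 7.7
150.9 151.73 8.48
150.3 151.27 9.2
149.70000000000002 150.78 10.82
149.3 150.47 11.25
148.9 150.17 11.95
hold 150.15485142207004 11.974143955362539 25.175
151.4329003381642 28.3833 [ 640.47323303 -127.84955986  151.43290034]
marker_grip 0.71 [269.1, 203.4] 1012
marker 0.98 [272.1, 204.7] 977
needle 0.73 [315.3, 250.9] 387
needle 0.31 [271.3, 201.5] 1019
needle_tip 0.97 [315.1, 254.4] 460
[280.78156142 216.47655816]
[273.20863446 216.47710723]
[327.35067374 228.88755056]
[316.72642531 228.88861935]
[280.60015899 228.89225362]
```

View pics/w4.png

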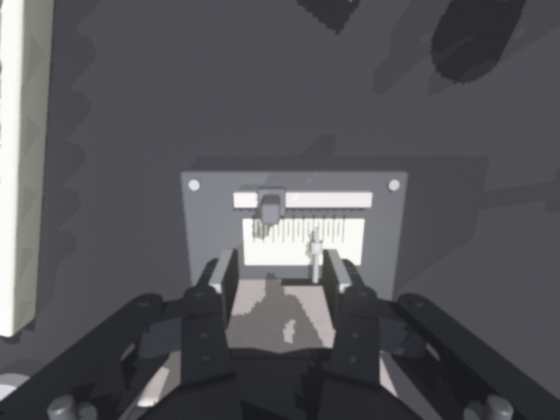

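The needle tip is near (317,230) and the marker grip near (270,213), so the marker sits about 42 mm too far along. I'll zoom in to measure both pointers.

```bash
python3 - <<'E'
import cv2
p=cv2.imread("pics/w4.png")[185:290,225:365]
cv2.imwrite("pics/c4.png",cv2.resize(p,None,fx=5.7,fy=5.7,interpolation=cv2.INTER_CUBIC))
E
```

```text
(no output)
```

View pics/c4.png

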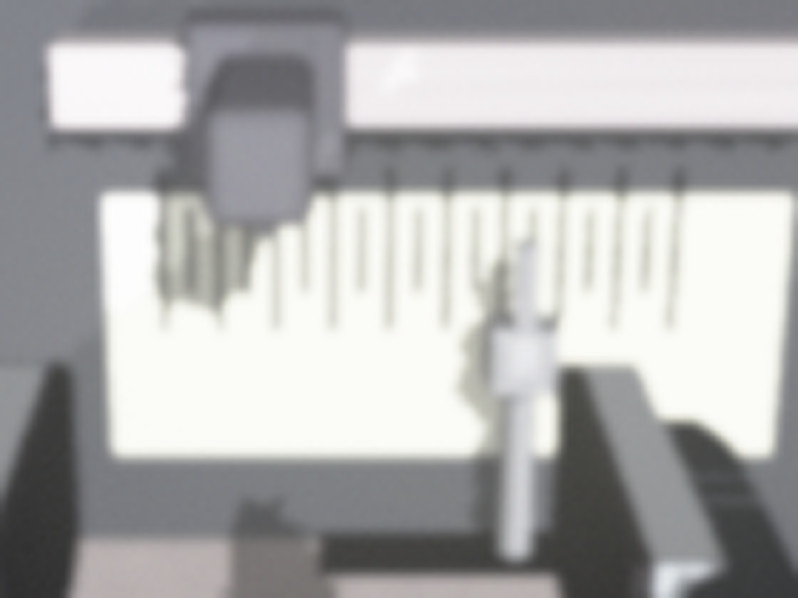

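```bash
cat >> h.py <<'E'
ROT2=Ro.from_matrix(np.stack([v,u,-Z],1)).as_rotvec()
E
python3 - <<'E'
from h import *
S=ctrl.get_state
print(ctrl.solve_ik(W(-20,-190,120),ROT2))
ctrl.movep(W(22.3,-132,110),ROT)
print("hit",ctrl.move_linear(W(22.3,-132,49),feed=80,guard=8))
ctrl.set_gripper(0,20);s=S();print("w",s["width"],s["gripper_force"],s["tcp_pos"],s["ft_force"])
if 10<s["width"]<20:
    ctrl.move_linear(W(22.3-43.0,-132,49),feed=45);ctrl.wait(.1)
    s=S();print((s["tcp_pos"]-O)@u,(s["tcp_pos"]-O)@v,s["ft_force"],s["width"])
ctrl.set_gripper(34)
ctrl.move_linear(W(-20.7,-132,120),feed=110)
ctrl.movep(W(-21,-190,115),ROT2)
ctrl.move_linear(W(-21,-190,78),feed=80);ctrl.wait(.15)
p,d,cal=save("wrist","w5");print(S()["time_s"])
c=proj(W(-21,-107,37),cal);print(c,proj(W(-11,-107,37),cal))
a,b=(c-[50,45]).astype(int);print(a,b)
q=p[max(b,0):b+90,max(a,0):a+100,::-1]
cv2.imwrite("pics/c5.png",cv2.resize(q,None,fx=6.5,fy=6.5,interpolation=cv2.INTER_CUBIC)[:600,:800])
E
```

```text
[-3.79840817e-01  3.43461005e-01  1.44725764e+00 -4.44089210e-16
  1.35087401e+00 -6.69565473e-01]
hit False
w 15.485555222359658 23.94100785255432 [ 648.04208646 -126.28846872   49.86780219] [-0.6700689  -0.60545945  3.21977514]
-20.92609195724367 -132.3717715518585 [-0.28017406 -0.17573943  7.00105214] 15.452954973391307
35.9833
[279.06939869 104.35534218] [295.82940803 104.35670422]
229 59
```

View pics/c5.png

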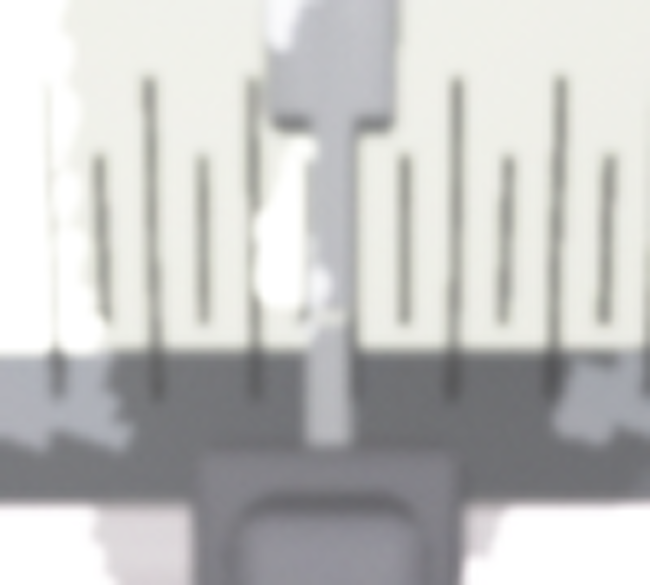

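The two pointers look nearly in line, with edges at about 310–355 for the needle and 306–352 for the marker in the crop at 10.9 px/mm. I'll quantify the leftover offset from the saved picture.

```bash
python3 - <<'E'
from h import *
p=np.load("w5.npz")["p"].astype(int).sum(2)/3
for r in (83,88,93,97,100,103,106,108,109,110,112,114,116,118,120,122,124,126): print(r,np.round(p[r,272:288]).astype(int))
E
```

```text
83 [246 252 253 246 230 215 199 193 193 192 182 181 210 232 236 237]
88 [255 255 254 238 203 194 194 193 192 191 182 180 211 231 236 237]
93 [255 255 255 238 203 195 193 192 192 191 181 180 211 231 236 237]
97 [255 255 255 242 222 212 199 192 192 190 181 179 211 230 236 236]
100 [255 255 255 242 226 230 225 208 195 191 180 179 211 230 236 236]
103 [255 255 254 243 234 244 243 227 204 190 182 180 210 230 235 236]
106 [245 243 233 208 207 224 223 210 202 197 181 177 209 231 235 236]
108 [236 232 221 209 217 223 219 215 213 202 174 166 204 229 235 235]
109 [236 235 230 227 228 221 207 202 199 188 163 159 202 228 235 236]
110 [235 235 234 232 226 213 195 192 190 179 156 157 200 227 234 234]
112 [192 191 193 193 194 189 188 188 187 178 152 138 160 183 190 190]
114 [121 123 125 139 163 181 187 188 188 176 151 120 110 116 120 120]
116 [117 115 119 134 162 181 187 188 187 176 150 118 108 111 115 113]
118 [115 115 119 134 161 180 186 188 187 176 150 118 107 110 113 114]
120 [117 116 119 135 162 181 186 188 186 178 154 127 112 113 113 114]
122 [115 116 118 134 161 180 185 187 186 179 160 135 119 115 113 113]
124 [116 116 119 134 162 180 185 186 187 179 161 136 118 115 114 113]
126 [112 113 115 129 153 168 174 176 175 170 152 131 115 111 111 111]
```

The pointer centres agree to about 0.1 mm (278.8 vs 278.9 px). I'll back off, check the lever height and the bystanders, and hand in.

```bash
python3 - <<'E'
from h import *
ctrl.move_linear(W(-21,-195,160),feed=100)
for n,l in (("side","lever_pad"),("side","beaker"),("side","vial_tray")):
    if l=="lever_pad": p,d,cal=save(n,"s9");P=cloud(n,d,cal)
    for r in ctrl.outline_of(n,l)[:1]: print(l,r["p"],np.round(np.nanmedian(P[r["mask"]],0)))
print(ctrl.get_state()["time_s"],ctrl.sign_off())
E
```

```text
lever_pad 0.91 [468. -35. 202.]
beaker 0.73 [ 512. -357.   61.]
vial_tray 0.58 [ 645. -376.   24.]
the job is handed in; nothing more can be done
37.1583 None
```

I handed the job in at 37 s: the lever was pressed to about 12 N, held and let back up, and the marker pointer is in line with the needle to about 0.1 mm. It took two presses because the first stalled near 10.5 N, and the side camera showed the beaker and the lever pad where they began; the tray (partly hidden) read about 15 mm off though the arm never went near it, and I did not recheck the bottle.

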